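# Brake wear check on a label unwinder

### The arm

A 7-joint arm with a two-finger parallel gripper is mounted at the origin on the work surface. World frame = base frame: x ahead of the robot, y to its left, z up, the work surface at z = 0. Lengths are in m, angles in rad, forces in N, time in s.
With the tool pointing down it reaches from about 0.4 to 0.875 m from the base axis. Payload 19.3 kg.
Tool frame: the origin (TCP) lies at the very end of the fingers, on their centre line; the grasp point (between the pads) lies 19 mm behind it; z points along the fingers, y is the line along which they close (so a half turn about z gives the same grasp; the last joint's range is limited). The gripper opens to 85 mm and grips with 20 to 120 N. Pads are 22 mm wide; open, the fingers measure 114 mm over their backs; the gripper's body (76 mm by 85 mm) begins 54 mm behind the grasp point. The pads swing forward as they close: fully open they stand 13 mm farther back than shut.
Start: joints at [1.228, 0.521, -0.036, 1.599, 0.021, 1.021, -0.113], TCP at [0.168, -0.602, 0.231] pointing down, gripper open.
Joint ranges: [-2.91, 2.91], [-0.3, 2.13], [-1.5, 1.42], [0.17, 2.43], [-1.26, 4.41], [0.16, 1.93], [-2.52, 2.52]. Speed limits (rad/s): [1.89, 1.89, 2.39, 2.39, 3.01, 3.01, 3.01].

### API

Orientations are given as [roll, pitch, yaw] about the fixed x, y, z axes, in that order (R = Rz(yaw) Ry(pitch) Rx(roll)).
In Python, from workcell import bot gives the robot as it stands.
- The arm moves only by the tool jog_arm, never from a script. Its argument "motion" is a list of rows, each a list of 5 numbers: the shift along the tool's x, y, z scaled (see below), then the turn about the tool's z scaled (see below), then the opening, from 0 (shut) to 1 (fully open). A call has 1 to 12 rows; each row shifts and turns the commanded pose from where the row before left it, along the tool's axes as they then stand; what a row does not reach is not made up. The controller multiplies each number of a shift by 30 mm and each number of a turn by 0.08 rad. A row lasts 1/10 s, in which the tool goes at most 50 mm and 8.59 degrees, less where a joint would pass 70% of its speed; a pose out of reach is approached as far as the arm can. A call with a number of a shift or a turn outside -1 to 1 is refused whole. A call with a gripper value outside its range is refused whole. The fingers move at their own pace and stop on an object; "newtons" is the grip in N (left out, the last holds). Time passes only in rows, so rows that do not move let the fingers close. It gives the time, the measured TCP pose, the force, the opening and the grip force at its end, in the units of the state.
- bot.observe(): the state, without advancing time (a new reading comes with each control period).
- bot.grab_frame(name): name is "scene" or "top" or "wrist"; returns a dict with "pixels" (400x640x3 uint8, red, green, blue), "fovy" (degrees; the focal length in pixels is half the picture's height over the tangent of half this angle, whatever the lens; pixels are square), "cx", "cy" (the principal point, pixels), "rvec" (rotation vector, rad) and "tvec" (3), from world to camera coordinates, as OpenCV has them; the wrist camera has in their place "mount" (4x4, takes a point from camera to tool coordinates, whose origin is the TCP and whose axes are the flange's). Camera axes: x right, y down, z forward; pixel columns grow to the right and rows downward; lengths in m; the calibration is good to about 2 mm. A picture is of the moment at which its call begins: read the wrist's pose just before it. There is no depth.
- bot.job_done(): hands the job in; it is judged then, once.
The state is a dict: "clock": time; "qpos": joint angles; "qd": joint speeds; "joint_efforts": joint torques, N m; "position": TCP position; "tool_rot": TCP orientation; "force": force on the tool from outside, world axes, zero at the start; "moment": the same for the moment, N m; "grip_width": finger opening in m; "finger_force": force on a finger pad.
Only numpy, scipy, OpenCV 4.12 (cv2) and the standard library are available. Lean on these libraries where they do the work, as an engineer would, in place of code of your own. Each camera call takes 0.05 s, during which the arm holds its last target. There are 200 camera calls.

### The job

Check the brake of the label unwinder: press its front lever down through the slack until it clearly firms up (about 10 N at the lever's pad, never as much as 20 N) and hold it there for half a second, then let it come back up. The brass needle stays at the travel reached; without touching the needle, slide the finned marker along the scale until its index lines up with the needle (within half a 10 mm scale division), and let go. Leave the packs and the spare roll where they are.

Things in the scene. Friction and masses are not known exactly. Their poses are not given: they have to be found in the camera images.
- machine: Black label unwinder, fixed. Origin: underside centre of its lever housing (x +-75 mm, y -100 to 75 mm, flat top z = 95 mm); front face looks to its -x, to the robot. At y 75 to 275 mm a 70 mm high base bears a paper roll between uprights 225 mm high, the nearer at y = 130 mm. On the housing's top white ticks 10 mm apart run along y: scale zero at y = 35 mm, rising to -y.
- lever: Steel brake lever out of the housing's front. Origin on its level hinge (its y axis) at machine x -30, y -20, z 70 mm; its -x runs out along the arm. Rests 0.30 rad above level. Pressed down it gives softly (1 to 2 N at the pad) for 0.2 to 0.6 rad (25 to 75 mm), not known beforehand; then a hidden brake shoe bites and the force rises by some 5 N per mm. A weak spring lifts it when let go.
- lever_pad (a point): Centre of the upper face of the lever's flat pad, 40 mm along the lever by 50 mm wide by 8 mm thick, 125 mm from the hinge. Press here, straight down. The pad's middle is some 75 mm in front of the housing.
- needle: Brass telltale needle on the housing's top, 40 mm long, 5 mm wide, 4 mm high, 14 mm round end at the back. Origin: its front tip (machine x = -10 mm). It slides along machine y only, to -y by 130 mm per rad of lever travel, pushed by the lever and left where pushed farthest. Starts at 0 to 15 mm on the scale; the bite carries it to between 28 and 80 mm.
- marker_fin (a point): Middle of the marker's upright aluminium fin, 10 mm wide (machine y), 28 mm long (machine x); its top is 13 mm above this point, the housing's top 22 mm below. The marker slides along machine y only, about 2 N of friction, and stays where left; it starts at 90 to 105 mm on the scale. Grip the fin across machine y, or push it.
- marker_index (a point): Tip of the marker's thin index bar (5 mm wide), 35 mm behind the fin's middle in machine x and level with the needle's front tip. It is set when it lies end to end with needle, at the same machine y.
- pack_a: Clear sandwich pack, 100 x 140 x 45 mm, bystander. Origin: underside centre.
- pack_b: Second clear sandwich pack, the same, bystander. Origin: underside centre.
- spare_roll: Spare paper label roll standing on end, 90 mm across, 85 mm high, bystander. Origin: underside centre.

How it is judged:
On the way, in this order (a step that is already met when the one before it is completed fails the run):
1. the lever is pressed until the brake shoe bites (more than 12 N on the shoe, reached with some 6 N at the pad's middle) and held 0.3 s (contact force between lever and machine above 12 N), for 0.3 s.
2. the lever is let back up (z of lever_pad in the frame of machine above 0.105 m), for 0.2 s.
3. the marker's index lines up with the needle (horizontal distance between marker_index and needle below 0.005 m), for 0.2 s.
At the end, for the whole second after the job is handed in: The marker's index lies within 5 mm of the needle's tip, the needle stands where the bite carried it (more than 25 mm on the scale), and the lever is back up (pad more than 105 mm above the bench) (horizontal distance between marker_index and needle below 0.005 m and z of lever_pad in the frame of machine above 0.105 m and y of needle in the frame of machine below 0.01 m); the robot touches nothing.
It fails at once if the lever is pressed with more than 22 N (contact force between any of the fingers, the arm and lever above 22 N).
It fails at once if the robot touches the needle (contact force between any of the fingers, the arm and needle above 0.5 N).
It fails at once if a pack or the spare roll is shifted by more than 30 mm (distance of any of pack_a, pack_b, spare_roll from where it was at the start of the episode above 0.03 m).
It also fails if it takes over 54 s, if anything falls off the work surface, if the arm or the gripper's body presses on something with over 40 N, if the wrist force passes 120 N, or if a joint passes its speed limit or range.

## Working session

There is one attempt and no reset: what is moved stays moved. The work goes in short steps, Python scripts to look and compute and a tool call to move; the robot and the scene stay as the last step left them, time stands still between calls to the robot, and variables do not carry over. Pictures are saved under pics/ and viewed, at most 10 in all, crops included, and the job is handed in when it is done.

Besides the shell and the picture viewer there is one more tool, called by a JSON object that holds its "fn" and its "kwargs". jog_arm: Moves the arm, as the interface text tells. Shifts and turns lie within -1 to 1; 1 stands for 30 mm of shift or 0.08 rad of turn. Its arguments: {"type":"object","properties":{"motion":{"type":"array","items":{"type":"array","items":{"type":"number"}}},"newtons":{"type":"number"}},"required":["motion"]}

```bash
mkdir -p pics
cat > h.py <<'E'
import numpy as np, cv2
from scipy.spatial.transform import Rotation as R
from workcell import bot
def cam(f,st=None):
    h,w=f['pixels'].shape[:2]; F=h/2/np.tan(np.radians(f['fovy'])/2)
    K=np.array([[F,0,f['cx']],[0,F,f['cy']],[0,0,1]])
    if 'rvec' in f and f['rvec'] is not None:
        Rm=cv2.Rodrigues(np.array(f['rvec'],float))[0]; C=-Rm.T@np.array(f['tvec'],float).ravel(); return K,Rm.T,C
    T=np.eye(4);T[:3,:3]=R.from_euler('xyz',st['tool_rot']).as_matrix();T[:3,3]=st['position'];T=T@np.array(f['mount'])
    return K,T[:3,:3],T[:3,3]
def ray(c,u,v,z):
    K,Rw,C=c; d=Rw@np.linalg.inv(K)@np.array([u,v,1.]); return C+d*(z-C[2])/d[2]
def proj(c,p):
    K,Rw,C=c; q=K@(Rw.T@(np.array(p)-C)); return q[:2]/q[2]
def grab(name,fn):
    st=bot.observe(); f=bot.grab_frame(name); cv2.imwrite('pics/'+fn,f['pixels'][:,:,::-1]); c=cam(f,st)
    np.savez('pics/'+fn[:-4]+'.npz',K=c[0],R=c[1],C=c[2]); return c
def load(n):
    d=np.load('pics/'+n+'.npz'); return d['K'],d['R'],d['C']
E
python3 - <<'E'
from h import *
s=bot.observe();print(s)
for n in('scene','top'): print(grab(n,n+'0.png'))
E
```

```text
{'clock': 0.0, 'qpos': array([ 1.22779864,  0.52204295, -0.03633177,  1.59998972,  0.02121937,
        1.02111176, -0.11280814]), 'qd': array([ 0.00032552,  0.00012228, -0.00010303, -0.00027723,  0.00015666,
        0.00096889,  0.00134438]), 'joint_efforts': array([-1.39003250e-04, -9.27114558e+01,  1.98005028e+00, -3.69941819e+01,
        1.77337392e-02,  8.00992217e-03,  3.54656856e-05]), 'position': array([ 0.16826255, -0.60157457,  0.23071421]), 'tool_rot': array([-3.14043057e+00,  9.77406996e-05,  2.72793215e-01]), 'force': array([-0.12578915,  0.2849328 ,  0.5197426 ]), 'moment': array([-0.0237859 , -0.0152217 , -0.02361402]), 'finger_force': 0.0, 'grip_width': 0.08567492895797803}
(array([[437.2274965 ,   0.        , 319.68588369],
       [  0.        , 437.2274965 , 195.07950818],
       [  0.        ,   0.        ,   1.        ]]), array([[ 0.15357115,  0.59682158, -0.78754042],
       [ 0.98790188, -0.11013997,  0.10917448],
       [-0.02158199, -0.79477871, -0.60651548]]), array([ 1.35736395, -0.10303875,  0.69776729]))
(array([[362.68218548,   0.        , 315.50919298],
       [  0.        , 362.68218548, 198.62844389],
       [  0.        ,   0.        ,   1.        ]]), array([[-0.02354446, -0.99285162,  0.1170099 ],
       [-0.99956871,  0.02543385,  0.01468019],
       [-0.01755126, -0.1166138 , -0.99302224]]), array([ 0.48847662, -0.01642168,  0.9093158 ]))
```

View pics/top0.png

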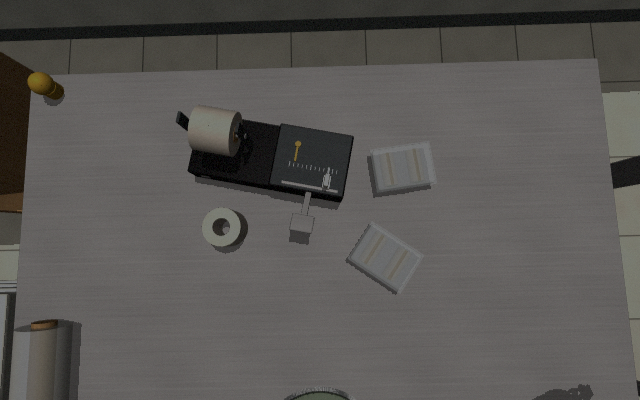

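View pics/scene0.png

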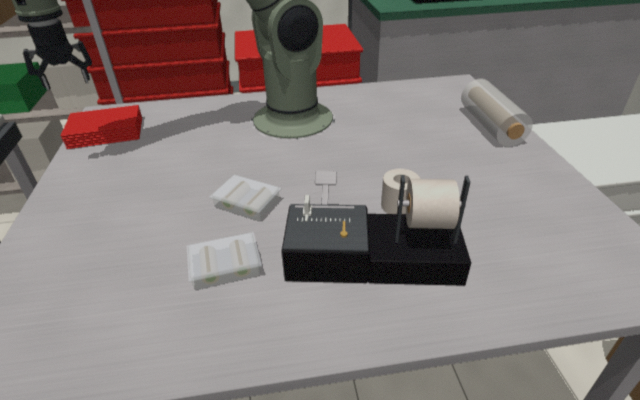

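The top view shows the housing around (312,160), the needle at (297,150), the marker at (327,180) and the lever pad at (302,223). The packs are at (402,167) and (385,257), and the spare roll at (222,228). I'll enlarge this area.

Run:
```python
import cv2
a=cv2.imread('pics/top0.png')[110:245,260:365]; a=cv2.convertScaleAbs(a,alpha=1.7)
a=cv2.resize(a,None,fx=4.4,fy=4.4,interpolation=cv2.INTER_CUBIC); cv2.imwrite('pics/top0c.png',a)
```

```text
(no output)
```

View pics/top0c.png

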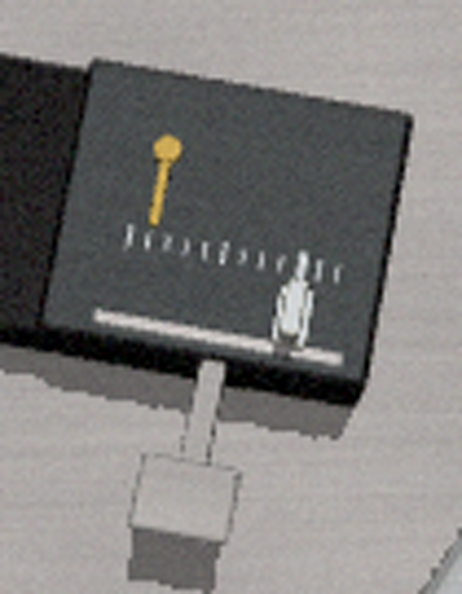

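```bash
cat >> h.py <<'E'
def machine(c,uv):
    P=np.array([ray(c,u,v,.095)[:2] for u,v in uv]); M=np.array([[75,75],[75,-100],[-75,-100],[-75,75]])/1e3
    a=P-P.mean(0); m=M-M.mean(0)
    th=np.arctan2((m[:,0]*a[:,1]-m[:,1]*a[:,0]).sum(),(m*a).sum()); r=np.array([[np.cos(th),-np.sin(th)],[np.sin(th),np.cos(th)]])
    o=P.mean(0)-r@M.mean(0); print('resid mm',((P-o-M@r.T)*1e3).round(1).tolist()); return o,th,r
E
python3 - <<'E'
from h import *
c=load('top0'); f=lambda x,y:(260+(x+.5)/4.4-.5,110+(y+.5)/4.4-.5)
o,th,r=machine(c,[f(95,60),f(412,117),f(362,382),f(42,325)]); print(o,th)
for n,p,z in(('pad',f(187,497),.111),('tip',f(154,223),.098),('fin',f(294,305),.12),('idx',f(303,255),.1)):
    w=ray(c,*p,z); print(n,w, r.T@(w[:2]-o))
pad=o+r@np.array([-.03-.125*np.cos(.3),-.02]); fin0=o+r@np.array([-.045,-.06]);print('pad pred',pad,fin0)
for n,p in(('packA',(402,167)),('packB',(385,257)),('roll',(222,228))):print(n,ray(c,*p,.05))
E
```

```text
resid mm [[-3.7, -2.1], [-3.1, 3.3], [4.6, 2.8], [2.2, -4.0]]
[0.6774241  0.01538436] -0.20907655849949594
pad [0.53026057 0.02610778 0.111     ] [-0.14618447 -0.02005488]
tip [0.67340325 0.04120114 0.098     ] [-0.00929174  0.02442002]
fin [ 0.62457425 -0.02985734  0.12      ] [-0.04230873 -0.05522582]
idx [ 0.65401232 -0.0355414   0.1       ] [-0.01233197 -0.05467603]
pad pred [0.52710976 0.02683241] [ 0.62095067 -0.03396897]
packA [ 0.660837   -0.21309938  0.05      ]
packB [ 0.44844203 -0.1626494   0.05      ]
roll [0.52522351 0.21990893 0.05      ]
```

{"fn": "jog_arm", "kwargs": {"motion": [[0,0,0,1,0],[0,0,0,1,0],[0,0,0,1,0],[0,0,0,1,0],[0,0,0,1,0],[0,0,0,1,0],[1,-1,0,0,0],[1,-1,0,0,0],[1,-1,0,0,0],[1,-1,0,0,0],[1,-1,0,0,0],[1,-1,0,0,0]], "newtons": 40}}

```text
clock: 1.3
position: [0.3828, -0.4615, 0.2311]
tool_rot: [-3.141, 0.0, -0.207]
force: [-0.8, -1.3, 1.1]
grip_width: 0.0001
finger_force: 0.0
```

{"fn": "jog_arm", "kwargs": {"motion": [[0.2,-1,0,0,0],[0.2,-1,0,0,0],[0.2,-1,0,0,0],[0.2,-1,0,0,0],[0.1,-1,0,0,0],[0.1,-1,0,0,0],[0.1,-1,0,0,0],[0.1,-1,0,0,0],[0.1,-1,0,0,0],[0.1,-1,0,0,0],[0,-1,0,0,0],[0,-1,0,0,0]]}}

```text
clock: 2.5
position: [0.4967, -0.1179, 0.2311]
tool_rot: [3.142, 0.0, -0.207]
force: [1.6, -0.6, 0.7]
grip_width: -0.0002
finger_force: 0.0
```

{"fn": "jog_arm", "kwargs": {"motion": [[0,-1,0,0,0],[0,-1,0,0,0],[0,-1,0,0,0],[0,-1,0,0,0],[0,-0.5,0,0,0],[0,0,0,0,0],[0,0,0,0,0],[0,0,0,0,0]]}}

```text
clock: 3.3
position: [0.5243, 0.0116, 0.2312]
tool_rot: [3.141, 0.0, -0.209]
force: [-0.1, -0.1, -0.6]
grip_width: -0.0002
finger_force: 0.0
```

Run:
```python
from h import *
print(grab('wrist','w1.png')); print(bot.observe()['position'],bot.observe()['force'])
```

```text
(array([[343.98085549,   0.        , 322.63355141],
       [  0.        , 343.98085549, 202.68219326],
       [  0.        ,   0.        ,   1.        ]]), array([[-2.07981256e-01, -9.31868024e-01, -2.97263827e-01],
       [-9.78132802e-01,  1.98102454e-01,  6.33374967e-02],
       [-1.33494263e-04,  3.03936512e-01, -9.52692279e-01]]), array([ 0.60055756, -0.00454107,  0.37559863]))
[0.52435804 0.01169365 0.23128752] [-0.61942406 -0.57592738 -0.81714846]
```

View pics/w1.png

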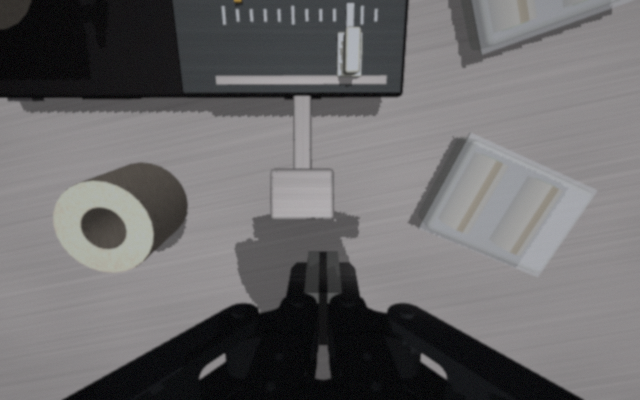

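The pad is centred at (302,194), the housing's front edge runs level at row 95, and the scale ticks run along row 15 from column 223. The marker fin is at (352,45) and the needle tip at (238,1).

Run:
```python
from h import *
c=load('w1'); th=-.209; r=np.array([[np.cos(th),-np.sin(th)],[np.sin(th),np.cos(th)]])
p=ray(c,302,194,.111); print('pad',p)
for q in((271,194),(333,194)):print(ray(c,*q,.111)) 
z0=ray(c,223,15,.095); z11=ray(c,376,15,.095); print('z0',z0,'z110',z11,np.linalg.norm(z11-z0),'angle',np.arctan2(*(z0-z11)[1::-1])-np.pi/2)
fl=ray(c,403,93,.095);fin=ray(c,352,27,.130);print('FR',fl,'fin',fin)
o=fl[:2]-r@[-.075,-.1]; print('o',o,'pad',r.T@(p[:2]-o),'z0',r.T@(z0[:2]-o),'fin',r.T@(fin[:2]-o))
d=p[:2]-[.5243,.0116]; print('tool move x,y',d@[np.cos(th),np.sin(th)],d@[np.sin(th),-np.cos(th)])
```

```text
pad [0.52857276 0.02769776 0.111     ]
[0.53373617 0.05198585 0.111     ]
[0.52340948 0.00341028 0.111     ]
z0 [0.66865006 0.05530828 0.095     ] z110 [ 0.64543977 -0.05383555  0.095     ] 0.11158447531958737 angle -0.20953639617739506
FR [ 0.58753351 -0.0655876   0.095     ] fin [ 0.63622815 -0.03144001  0.13      ]
o [0.68164961 0.01667516] pad [-0.15203272 -0.02097792] z0 [-0.02073233  0.03509526] fin [-0.03445002 -0.05649225]
tool move x,y 0.000839784829468619 -0.01663397554387731
```

{"fn": "jog_arm", "kwargs": {"motion": [[0,-0.55,1,0,0],[0,0,1,0,0],[0,0,1,0,0],[0,0,0.8,0,0],[0,0,0,0,0],[0,0,0,0,0],[0,0,0,0,0]]}}

```text
clock: 4.05
position: [0.5286, 0.0287, 0.1187]
tool_rot: [-3.141, -0.002, -0.208]
force: [0.2, -1.5, 1.2]
grip_width: 0.0
finger_force: 0.6
```

{"fn": "jog_arm", "kwargs": {"motion": [[0,0,0.2,0,0],[0,0,0.2,0,0],[0,0,0.2,0,0],[0,0,0.1,0,0],[0,0,0,0,0],[0,0,0,0,0]]}}

```text
clock: 4.65
position: [0.5279, 0.0292, 0.0962]
tool_rot: [3.142, 0.0, -0.207]
force: [-1.0, 0.7, 1.8]
grip_width: 0.0001
finger_force: 0.8
```

{"fn": "jog_arm", "kwargs": {"motion": [[0,0,0.15,0,0],[0,0,0.15,0,0],[0,0,0,0,0],[0,0,0,0,0]]}}

```text
clock: 5.05
position: [0.5279, 0.0292, 0.0872]
tool_rot: [3.142, 0.0, -0.207]
force: [-0.4, 0.4, 1.4]
grip_width: 0.0003
finger_force: 0.8
```

{"fn": "jog_arm", "kwargs": {"motion": [[0,0,0.08,0,0],[0,0,0,0,0],[0,0,0,0,0]]}}

```text
clock: 5.35
position: [0.5279, 0.0292, 0.0849]
tool_rot: [-3.142, 0.0, -0.207]
force: [-0.1, 0.5, 1.7]
grip_width: -0.0001
finger_force: 0.8
```

{"fn": "jog_arm", "kwargs": {"motion": [[0,0,0.08,0,0],[0,0,0,0,0],[0,0,0,0,0]]}}

```text
clock: 5.65
position: [0.5279, 0.0291, 0.0825]
tool_rot: [3.142, 0.0, -0.207]
force: [-1.4, 1.1, 2.3]
grip_width: 0.0002
finger_force: 0.9
```

{"fn": "jog_arm", "kwargs": {"motion": [[0,0,0.08,0,0],[0,0,0,0,0],[0,0,0,0,0]]}}

```text
clock: 5.95
position: [0.5279, 0.0291, 0.08]
tool_rot: [3.142, 0.0, -0.207]
force: [-0.5, 0.5, 2.7]
grip_width: -0.0001
finger_force: 0.9
```

{"fn": "jog_arm", "kwargs": {"motion": [[0,0,0.08,0,0],[0,0,0,0,0],[0,0,0,0,0]]}}

```text
clock: 6.25
position: [0.5279, 0.0291, 0.0776]
tool_rot: [3.142, 0.0, -0.207]
force: [-1.5, 0.0, 0.8]
grip_width: -0.0001
finger_force: 1.0
```

{"fn": "jog_arm", "kwargs": {"motion": [[0,0,0.08,0,0],[0,0,0,0,0],[0,0,0,0,0]]}}

```text
clock: 6.55
position: [0.5279, 0.0292, 0.0752]
tool_rot: [3.142, 0.0, -0.207]
force: [-1.3, 0.8, 2.2]
grip_width: -0.0002
finger_force: 1.0
```

{"fn": "jog_arm", "kwargs": {"motion": [[0,0,0.08,0,0],[0,0,0,0,0],[0,0,0,0,0]]}}

```text
clock: 6.85
position: [0.5279, 0.0291, 0.0728]
tool_rot: [3.142, 0.0, -0.207]
force: [-0.5, 0.6, 2.3]
grip_width: 0.0004
finger_force: 1.1
```

{"fn": "jog_arm", "kwargs": {"motion": [[0,0,0.08,0,0],[0,0,0,0,0],[0,0,0,0,0]]}}

```text
clock: 7.15
position: [0.5279, 0.0291, 0.0704]
tool_rot: [-3.142, 0.0, -0.207]
force: [-2.6, -0.5, 1.4]
grip_width: 0.0003
finger_force: 1.1
```

{"fn": "jog_arm", "kwargs": {"motion": [[0,0,0.08,0,0],[0,0,0,0,0],[0,0,0,0,0]]}}

```text
clock: 7.45
position: [0.5279, 0.0291, 0.0681]
tool_rot: [-3.142, -0.0, -0.207]
force: [-0.4, 1.1, 1.9]
grip_width: -0.0001
finger_force: 1.1
```

{"fn": "jog_arm", "kwargs": {"motion": [[0,0,0.08,0,0],[0,0,0,0,0],[0,0,0,0,0]]}}

```text
clock: 7.75
position: [0.528, 0.0291, 0.0657]
tool_rot: [-3.142, -0.0, -0.207]
force: [-0.3, -0.2, 2.5]
grip_width: 0.0
finger_force: 1.1
```

{"fn": "jog_arm", "kwargs": {"motion": [[0,0,0.08,0,0],[0,0,0,0,0],[0,0,0,0,0]]}}

```text
clock: 8.05
position: [0.528, 0.0291, 0.0633]
tool_rot: [-3.142, -0.0, -0.207]
force: [1.3, -0.6, 3.3]
grip_width: 0.0003
finger_force: 1.0
```

{"fn": "jog_arm", "kwargs": {"motion": [[0,0,0.08,0,0],[0,0,0,0,0],[0,0,0,0,0]]}}

```text
clock: 8.35
position: [0.5281, 0.0291, 0.0609]
tool_rot: [-3.141, -0.0, -0.207]
force: [1.2, -0.1, 3.0]
grip_width: -0.0001
finger_force: 1.5
```

{"fn": "jog_arm", "kwargs": {"motion": [[0,0,0.07,0,0],[0,0,0,0,0],[0,0,0,0,0]]}}

```text
clock: 8.65
position: [0.5283, 0.0291, 0.0592]
tool_rot: [-3.141, -0.001, -0.207]
force: [0.1, -1.1, 10.5]
grip_width: 0.0003
finger_force: 5.0
```

{"fn": "jog_arm", "kwargs": {"motion": [[0,0,0,0,0],[0,0,0,0,0],[0,0,0,0,0],[0,0,0,0,0],[0,0,0,0,0],[0,0,0,0,0]]}}

```text
clock: 9.25
position: [0.5283, 0.0291, 0.0592]
tool_rot: [-3.141, -0.001, -0.207]
force: [1.4, -0.6, 10.6]
grip_width: -0.0001
finger_force: 5.0
```

{"fn": "jog_arm", "kwargs": {"motion": [[0,0,-0.3,0,0],[0,0,-0.5,0,0],[0,0,-0.5,0,0],[0,0,-0.5,0,0],[0,0,-1,0,0],[0,0,-1,0,0],[0,0,-1,0,0],[0,0,-1,0,0],[0,0,0,0,0],[0,0,0,0,0]]}}

```text
clock: 10.25
position: [0.5277, 0.0292, 0.2332]
tool_rot: [-3.141, -0.0, -0.207]
force: [-0.4, -0.5, -1.0]
grip_width: -0.0001
finger_force: 0.0
```

{"fn": "jog_arm", "kwargs": {"motion": [[1,0,0,0,0.6],[1,0,0,0,0.6],[0,0,0,0,0.6],[0,0,0,0,0.6],[0,0,0,0,0.6],[0,0,0,0,0.6]]}}

```text
clock: 10.85
position: [0.5859, 0.017, 0.2326]
tool_rot: [3.141, 0.001, -0.207]
force: [-0.0, -0.1, -0.1]
grip_width: 0.0512
finger_force: 0.0
```

Run:
```python
from h import *
grab('wrist','w2.png'); print(bot.observe()['position'],bot.observe()['force'])
```

```text
[0.58607697 0.01695359 0.23277828] [-0.61179882  0.22592814 -0.25897857]
```

View pics/w2.png

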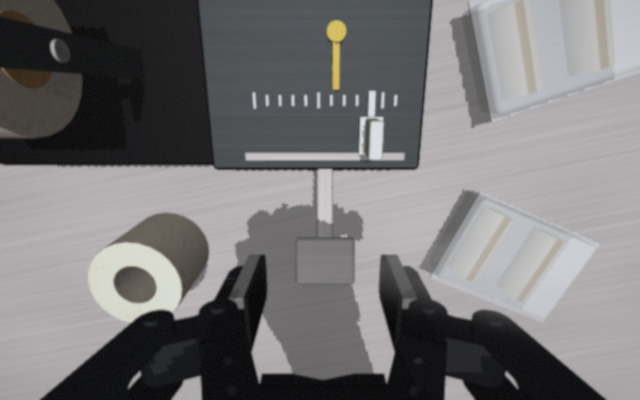

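The lever is back up, with its pad at (325,262). The needle tip is at (336,90), the index tip at (372,91), and the fin's top face is centred near (376,136).

Run:
```python
from h import *
c=load('w2'); th=-.207; ex=np.array([np.cos(th),np.sin(th)]); ey=np.array([np.sin(th),-np.cos(th)])
t=bot.observe()['position'][:2]
for n,u,v,z in(('needle',336,90,.098),('ring',336,31,.098),('idx',372,91,.098),('fintop',376,136,.130),('fintop front',376,157,.13),('fintop back',376,117,.13),('t0',254,100,.095),('t110',396,100,.095),('FR',417,167,.095)):
    w=ray(c,u,v,z)[:2]; print(n,w.round(4),'rel tool x,y mm',((w-t)@ex*1e3).round(1),((w-t)@ey*1e3).round(1))
```

```text
needle [ 0.6621 -0.0094] rel tool x,y mm 79.8 10.2
ring [ 0.7025 -0.0175] rel tool x,y mm 121.0 9.7
idx [ 0.6557 -0.0365] rel tool x,y mm 79.1 38.0
fintop [ 0.6258 -0.03  ] rel tool x,y mm 48.6 37.8
fintop front [ 0.611  -0.0276] rel tool x,y mm 33.6 38.5
fintop back [ 0.6388 -0.0321] rel tool x,y mm 61.7 37.2
t0 [0.6681 0.0549] rel tool x,y mm 72.4 -54.0
t110 [ 0.6451 -0.0542] rel tool x,y mm 72.4 57.5
FR [ 0.5884 -0.0637] rel tool x,y mm 18.9 78.5
```

{"fn": "jog_arm", "kwargs": {"motion": [[0.8,0.67,0,0,0.5],[0.63,0.6,0,0,0.5],[0,0,1,0,0.5],[0,0,1,0,0.5],[0,0,1,0,0.5],[0,0,0.6,0,0.5],[0,0,0.4,0,0.5],[0,0,0.2,0,0.5],[0,0,0,0,0.5],[0,0,0,0,0.5],[0,0,0,0,0.5]], "newtons": 20}}

```text
clock: 12.0
position: [0.6213, -0.0293, 0.1078]
tool_rot: [-3.141, -0.001, -0.207]
force: [0.1, -0.6, -0.5]
grip_width: 0.0428
finger_force: 0.0
```

Run:
```python
from h import *
grab('wrist','w3.png'); print(bot.observe()['position'],bot.observe()['force'])
```

```text
[ 0.6211773  -0.0293331   0.10765275] [ 0.5114064   1.0511654  -0.70979875]
```

View pics/w3.png

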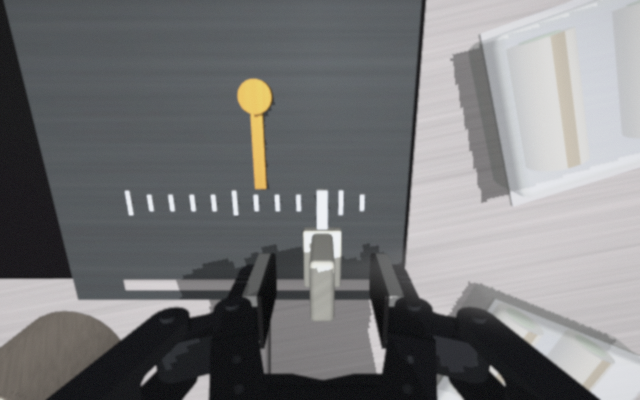

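The fin is centred between the fingers. The needle tip is at (261,188) and the index tip at (322,191).

Run:
```python
from h import *
c=load('w3'); th=-.208; ey=np.array([np.sin(th),-np.cos(th)])
f=lambda u,v,z=.098:ray(c,u,v,z)[:2]@ey*1e3
t0=f(129,203,.095);t11=f(362,203,.095);print(t11-t0,f(261,188)-t0,f(322,191)-t0,f(322,191)-f(261,188), 'ring',f(255,97)-t0)
```

```text
111.84303264322499 64.34357264968287 92.66514435012894 28.32157170044607 ring 63.95802902096756
```

{"fn": "jog_arm", "kwargs": {"motion": [[0,0,0,0,0],[0,0,0,0,0],[0,0,0,0,0],[0,0,0,0,0],[0,0,0,0,0],[0,0,0,0,0]]}}

```text
clock: 12.65
position: [0.6209, -0.0293, 0.1071]
tool_rot: [-3.142, -0.0, -0.207]
force: [-2.9, 0.5, 6.1]
grip_width: 0.0096
finger_force: 23.9
```

{"fn": "jog_arm", "kwargs": {"motion": [[0,-0.2,0,0,0],[0,-0.2,0,0,0],[0,-0.2,0,0,0],[0,-0.2,0,0,0],[0,-0.13,0,0,0],[0,0,0,0,0],[0,0,0,0,0],[0,0,0,0,0]]}}

```text
clock: 13.45
position: [0.6267, -0.0015, 0.1071]
tool_rot: [-3.141, -0.0, -0.207]
force: [-1.3, 1.5, 5.0]
grip_width: 0.0095
finger_force: 23.9
```

Run:
```python
from h import *
grab('wrist','w4.png'); print(bot.observe()['position'],bot.observe()['force'])
```

```text
[ 0.62669501 -0.0016023   0.10708974] [-1.25625732  1.65214951  4.88157831]
```

View pics/w4.png

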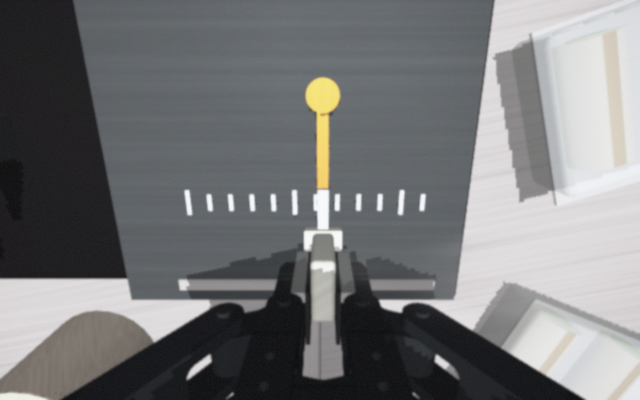

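The index at (322,192) lies end to end with the needle at (322,187). I'll let go and retreat.

{"fn": "jog_arm", "kwargs": {"motion": [[0,0,0,0,0.5],[0,0,0,0,0.5],[0,0,0,0,0.5],[0,0,0,0,0.5],[0,0,0,0,0.5],[0,0,-0.5,0,0.5],[0,0,-1,0,0.5],[0,0,-1,0,0.5],[0,0,-1,0,0.5],[-0.5,0,-0.5,0,0.5],[0,0,0,0,0.5],[0,0,0,0,0.5]]}}

```text
clock: 14.7
position: [0.612, 0.0011, 0.2276]
tool_rot: [-3.141, -0.001, -0.207]
force: [0.2, 0.6, -1.0]
grip_width: 0.0428
finger_force: 0.0
```

Run:
```python
from h import *
grab('wrist','w5.png'); print(bot.observe()['position'],bot.observe()['force'])
```

```text
[0.61192684 0.00096779 0.2267814 ] [ 0.07001163  0.69541836 -0.62474744]
```

View pics/w5.png

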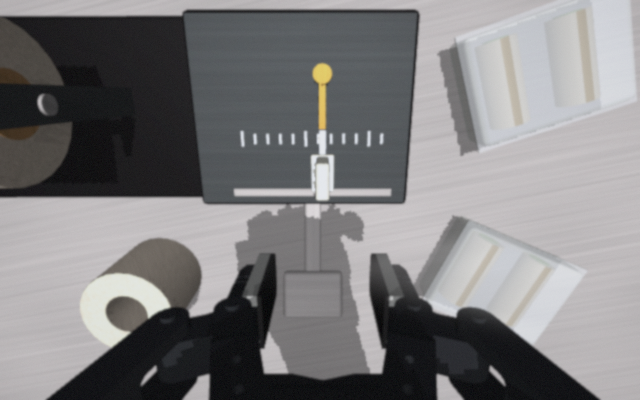

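The index and needle are aligned at column 322, the lever is up, and the bystanders are undisturbed.

```bash
python3 -c "
from workcell import bot
print(bot.job_done())"
```

```text
the job is handed in; nothing more can be done
None
```

Job handed in at about 15 s: the brake firmed up at 10.6 N and was held for over half a second, the lever came back up, and the marker's index lines up with the needle at about 64 mm on the scale; packs and spare roll weren't touched. The hand-in returned no verdict.

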